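# Snug the loudspeaker in its cam jig

### The arm

A 7-joint arm with a two-finger parallel gripper is mounted at the origin on the work surface. World frame = base frame: x ahead of the robot, y to its left, z up, the work surface at z = 0. Lengths are in m, angles in rad, forces in N, time in s.
With the tool pointing down it reaches from about 0.35 to 0.9 m from the base axis. Payload 8.1 kg.
Tool frame: the origin (TCP) lies on the mounting face of the last link; the fingertips stand arm.tip_extent ahead of it and the grasp point (between the pads) lies 159 mm ahead of it (arm.tip_extent is the distance from the TCP to the fingertips, in m); z points along the fingers, y is the line along which they close (so a half turn about z gives the same grasp; the last joint's range is limited). The gripper opens to 92 mm and grips with 3 to 60 N. Pads are 19 mm wide; open, the fingers measure 130 mm over their backs; the gripper's body (75 mm by 190 mm) begins 47 mm behind the grasp point.
Start: joints at [1.131, 0.434, 0.025, 1.573, -0.012, 1.134, -0.075], TCP at [0.207, -0.59, 0.405] pointing down, gripper open.
Joint ranges: [-2.62, 2.62], [-0.44, 2.09], [-1.27, 1.32], [0.08, 2.57], [-1.32, 4.46], [0.12, 2], [-2.74, 2.74]. Speed limits (rad/s): [2.22, 2.22, 3.01, 3.01, 3.14, 3.14, 3.14].

### API

Orientations are given as a rotation vector (axis times angle).
In Python, from workcell import arm gives the robot as it stands.
- The arm moves only by the tool move_arm, never from a script. Its argument "rows" is text: rows parted by semicolons, each of 7 numbers parted by spaces: the shift along the tool's x, y, z in cm, then the turn, a rotation vector about the tool's x, y, z in rad, then the finger opening in cm, from 0 to 9.18. A call has exactly 8 rows; each row shifts and turns the commanded pose from where the row before left it, along the tool's axes as they then stand; what a row does not reach is not made up. A row lasts 1/10 s, in which the tool goes at most 50 mm and 8.59 degrees, less where a joint would pass 70% of its speed; a pose out of reach is approached as far as the arm can. A call with a gripper value outside its range is refused whole. The fingers move at their own pace and stop on an object; "squeeze" is the grip in N (left out, the last holds). Time passes only in rows, so rows that do not move let the fingers close, or fill a call up. It gives the time, the measured TCP pose, the force, the opening and the grip force at its end, in the units of the state.
- arm.state(): the state, without advancing time (a new reading comes with each control period).
- arm.grab_frame(name): name is "scene" or "top" or "wrist"; returns a dict with "image" (480x640x3 uint8, blue, green, red), "range_z" (480x640 float32, m along the optical axis (not along the pixel's ray), 0 where there is no reading), "fovy" (degrees; the focal length in pixels is half the picture's height over the tangent of half this angle, whatever the lens; pixels are square), "cx", "cy" (the principal point, pixels), "dist" ([k1, k2, p1, p2, k3] as OpenCV has them; the pictures are not rectified), "position" and "rotation" of the camera in the world; the wrist camera has in their place "mount" (4x4, takes a point from camera to tool coordinates, whose origin is the TCP and whose axes are the flange's). Camera axes: x right, y down, z forward; pixel columns grow to the right and rows downward; lengths in m; the calibration is good to about 2 mm. A picture is of the moment at which its call begins: read the wrist's pose just before it.
- arm.job_done(): hands the job in; it is judged then, once.
The state is a dict: "clock": time; "joints": joint angles; "qvel": joint speeds; "effort": joint torques, N m; "eef_pos": TCP position; "ee_rot": TCP orientation; "contact_force": force on the tool from outside, world axes, zero at the start; "wrist_torque": the same for the moment, N m; "grip_width": finger opening in m; "gripper_force": force on a finger pad.
Only numpy, scipy, OpenCV 4.12 (cv2) and the standard library are available. Lean on these libraries where they do the work, as an engineer would, in place of code of your own. Each camera call takes 0.05 s, during which the arm holds its last target. There are 200 camera calls.

### The job

Of the two cam jigs on the lab bench, use the one that holds the loudspeaker: turn its red cam lever clockwise until the cam has pushed the loudspeaker's plate across the gap and against the black sprung pad, sinking the pad about half way. Never drive the pad all the way in, and let go of the lever with the plate held there. Leave the lever of the other jig, the one with the orange box, alone.

Things in the scene. Friction and masses are not known exactly. Their poses are not given: they have to be found in the camera images.
- cam_lever: Red lever of the loudspeaker's jig. Origin: on its upright pivot, on the base plate's top (12 mm thick, fixed); own x along the arm, z up. Arm 18 mm wide, top 28 mm above the origin; at its end, 110 mm out, an upright red knob, 20 mm across, 28 to 78 mm above the origin, to pinch or push. Turns clockwise from above up to 115 degrees; stiff (0.25 N m, 2 to 8 N at the knob), stays where left.
- cam_disc (a point): Centre of the cam under the lever: a steel disc of 30 mm radius, fixed to the lever, its centre 22 mm from the pivot, 50 degrees clockwise of the arm. With this centre at angle f anticlockwise of the stop's x axis, seen from the pivot, the disc reaches 30 + 22 cos f mm towards the stop and pushes the loudspeaker's plate there. f starts at 108 to 120 degrees and falls as the lever turns clockwise.
- stop: Grey block at the far end of that jig, fixed, with a black sprung pad (64 mm wide, 22 mm tall) facing the cam. Origin: under the pad's face when free, on the base plate's top, straight ahead of the lever's pivot by 120 to 132 mm (varies); own x: from pivot to stop, the clamping direction. The pad sinks at most 10 mm along x (3.6 N to start, 6.6 N at the end) and springs back.
- loudspeaker: Small black loudspeaker with brass dome on a square plywood plate, 90 x 90 x 18 mm (62 mm tall in all, 0.2 kg), loose between two low rails with 2.5 mm play a side, a gap before and behind it. Origin: middle of the plate's underside; x as the stop's. The plate touches the pad when its origin is 45 mm short of the stop's along the stop's x; at 40 mm the pad is half in.
- spare_lever_knob (a point): Top of the red knob of the like lever on the other jig, which holds the orange box: leave it alone.
Things that resemble listed ones, but are neither listed nor needed, are in the scene too. What is shaped like the loudspeaker but pink is not meant.

How it is judged:
By the outcome, as a careful person would: the job done as asked, in the order asked, and still so for the second after the job is handed in, with the robot touching nothing.
It also fails if it takes over 32 s, if anything falls off the work surface, if the arm or the gripper's body presses on something with over 40 N, if the wrist force passes 120 N, or if a joint passes its speed limit or range.

## Working session

There is one attempt and no reset: what is moved stays moved. The work goes in short steps, Python scripts to look and compute and a tool call to move; the robot and the scene stay as the last step left them, time stands still between calls to the robot, and variables do not carry over. Pictures are saved under pics/ and viewed, at most 10 in all, crops included, and the job is handed in when it is done.

Besides the shell and the picture viewer there is one more tool, called after ">>>" as name(argument=value, ...) on one line, values as JSON. move_arm: Moves the arm, as the interface text tells. Its arguments: {"type":"object","properties":{"rows":{"type":"string"},"squeeze":{"type":"number"}},"required":["rows"]}

```bash
mkdir -p pics; ls; cat > h.py <<'E'
import numpy as np,cv2
from scipy.spatial.transform import Rotation as R
from workcell import arm
def grab(n):
    s=arm.state(); f=arm.grab_frame(n); f['s']=s; return f
def K(f):
    fl=240/np.tan(np.radians(f['fovy'])/2); return np.array([[fl,0,f['cx']],[0,fl,f['cy']],[0,0,1.]])
def pose(f):
    if 'mount' in f:
        T=np.eye(4);T[:3,:3]=R.from_rotvec(f['s']['ee_rot']).as_matrix();T[:3,3]=f['s']['eef_pos'];T=T@np.array(f['mount']);return T[:3,:3],T[:3,3]
    return np.array(f['rotation']).reshape(3,3),np.array(f['position'])
def world(f,uv,z=None):
    uv=np.array(uv,float).reshape(-1,2)
    n=cv2.undistortPoints(uv.reshape(-1,1,2),K(f),np.array(f['dist'],float)).reshape(-1,2)
    d=np.c_[n,np.ones(len(n))]; r,p=pose(f)
    if z is None:
        t=np.array([f['range_z'][int(round(v)),int(round(u))] for u,v in uv])[:,None]; return p+(d*t)@r.T
    w=d@r.T; return p+w*((np.broadcast_to(z,len(w))-p[2])/w[:,2])[:,None]
E
python3 - <<'E'
from h import *
import pickle
for n in ('scene','top'):
    f=grab(n); cv2.imwrite(f'pics/{n}0.png',f['image']); pickle.dump(f,open(n+'0.pkl','wb')); print(n,f['fovy'],f['position'],f['dist'])
print(arm.tip_extent,arm.state())
E
```

```text
pics
scene 47.7891945816934 [ 0.85340747 -0.37987652  0.873957  ] [-0.02616507  0.          0.          0.          0.        ]
top 47.91452669557518 [ 0.42691609 -0.02750655  1.07599352] [-0.14470514  0.          0.          0.          0.        ]
0.178 {'clock': 0.1, 'joints': array([ 1.1313968 ,  0.43516163,  0.02497833,  1.57401799, -0.01158733,
        1.13399289, -0.07509018]), 'qvel': array([-0.00026661, -0.0020537 , -0.00104793, -0.0027982 , -0.00096325,
       -0.00094052,  0.00072004]), 'effort': array([ 1.79771894e-03, -6.69132972e+01,  9.86870080e-01, -3.15146971e+01,
       -6.07514475e-02,  3.74157960e-02,  3.31863544e-05]), 'eef_pos': array([ 0.20644015, -0.58969909,  0.40401356]), 'ee_rot': array([-3.09580387e+00, -5.26223846e-01,  5.98760276e-04]), 'contact_force': array([-0.46317084,  0.91460593, -0.80107295]), 'wrist_torque': array([-0.0152093 ,  0.00631451,  0.00310301]), 'gripper_force': 0.0, 'grip_width': 0.09200285094806072}
```

View pics/top0.png

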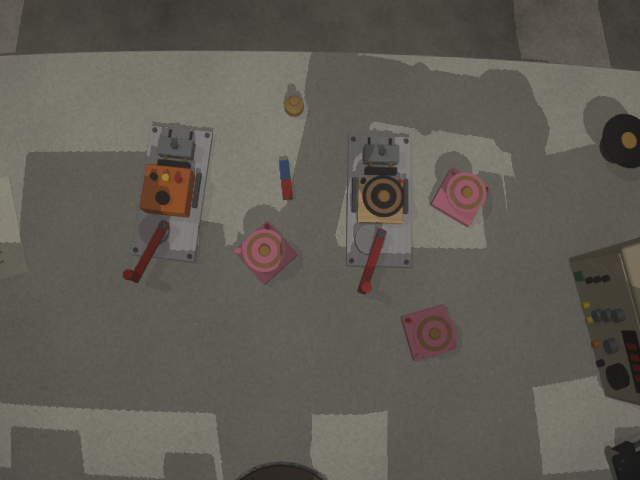

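View pics/scene0.png

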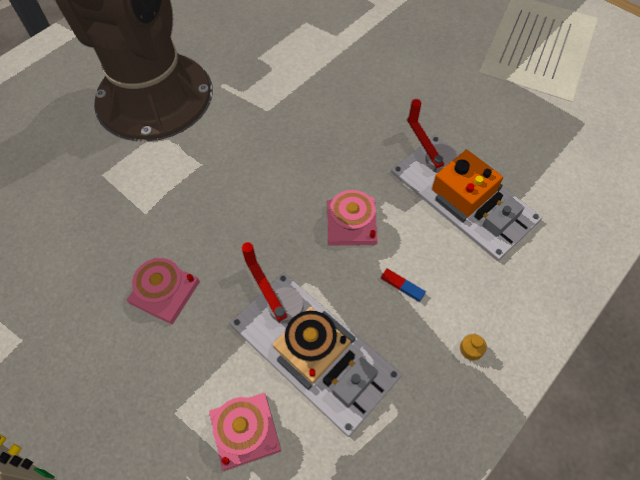

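The top view shows the loudspeaker jig at about (380,200), with its lever pivot near (381,233) and its knob near (366,288). The orange-box jig is on the left, with its knob at (129,275). In the scene view the speaker's knob is near (248,248) and its pivot near (281,313). Next I enlarge both.

```bash
python3 - <<'E'
from h import *
import pickle
f=pickle.load(open('top0.pkl','rb'));g=pickle.load(open('scene0.pkl','rb'))
a=cv2.resize(f['image'][125:305,330:430],None,fx=3.3,fy=3.3,interpolation=cv2.INTER_CUBIC)
b=cv2.resize(g['image'][230:440,220:410],(0,0),fx=2.6,fy=2.6,interpolation=cv2.INTER_CUBIC)
h=max(a.shape[0],b.shape[0]);o=np.zeros((h,a.shape[1]+b.shape[1],3),np.uint8);o[:a.shape[0],:a.shape[1]]=a;o[:b.shape[0],a.shape[1]:]=b
o=np.clip(o*1.6,0,255).astype(np.uint8);cv2.imwrite('pics/crop0.png',o);print(o.shape)
# segment red knob in both by height
for n,F in (('top',f),('scene',g)):
    hsv=cv2.cvtColor(F['image'],cv2.COLOR_BGR2HSV)
    m=((hsv[...,0]<6)|(hsv[...,0]>174))&(hsv[...,1]>170)&(F['range_z']>0)
    v,u=np.nonzero(m);P=world(F,np.c_[u,v]);
    k=(abs(P[:,0]-.4)<.25)&(P[:,1]<.08)&(P[:,1]>-.2)
    P=P[k]
    for lo,hi in ((.034,.044),(.05,.08),(.082,.096)):
        q=P[(P[:,2]>lo)&(P[:,2]<hi)]; print(n,lo,len(q),q.mean(0) if len(q) else '',q.min(0) if len(q) else '',q.max(0) if len(q) else '')
E
```

```text
(594, 824, 3)Traceback (most recent call last):
  File "<stdin>", line 12, in <module>
  File "h.py", line 15, in world
    d=np.c_[n,np.ones(len(n))]; r,p=pose(f)
                                    ~~~~^^^
  File "h.py", line 11, in pose
    return np.array(f['rotation']).reshape(3,3),np.array(f['position'])
           ~~~~~~~~~~~~~~~~~~~~~~~~~~~~~~~^^^^^
ValueError: cannot reshape array of size 3 into shape (3,3)
```

View pics/crop0.png

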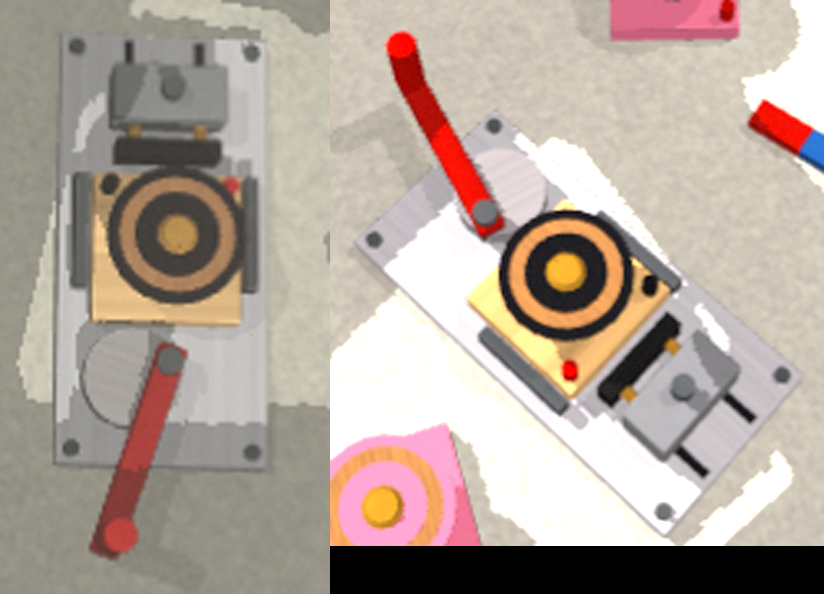

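The crop shows the pivot cap at top-view pixel (381.8,234.1), the knob top at (366.7,287.4), the cam disc left of the pivot, and the plate with a gap before the black pad.

```bash
sed -i "s/return np.array(f\['rotation'\]).reshape(3,3)/q=np.array(f['rotation'],float); return (q if q.size==9 else R.from_rotvec(q).as_matrix())/" h.py
python3 - <<'E'
from h import *
import pickle
f=pickle.load(open('top0.pkl','rb'));g=pickle.load(open('scene0.pkl','rb'))
print(f['rotation'])
t=lambda *p:np.array(p)/3.3+[330,125]
s=lambda *p:(np.array(p)-[330,0])/2.6+[220,230]
np.set_printoptions(precision=4,suppress=True)
print('knob',world(f,t((121,536)),.09),world(g,s((402,45)),.09), world(f,t((121,536))),world(g,s((402,45))))
print('pivot',world(f,t((171,360)),.042),world(g,s((485,212)),.042),world(f,t((171,360))),world(g,s((485,212))))
B=world(f,t((77,47),(252,54),(71,448),(253,453)),.013);print('bolts top',B)
B=world(g,s((782,374),(665,512),(494,125),(374,240)),.013);print('bolts scene',B)
print('pad front top edge',world(f,t((113,164),(221,162)),.034),world(f,t((167,155))))
print('plate near edge',world(f,t((92,324),(241,322)),.03),'far-left',world(f,t((90,174)),.03))
print('scene: plate corners near-left?',world(g,s((470,300),(572,397),(668,292)),.03))
print('scene pad face corners top', world(g,s((602,385),(666,316)),.034))
print('spare knob',world(f,[(129,275)],.09))
E
```

```text
[-2.18306053  2.15427029 -0.17045069]
knob [[ 0.4668 -0.1557  0.09  ]] [[ 0.4731 -0.1526  0.09  ]] [[ 0.4668 -0.1557  0.09  ]] [[ 0.4724 -0.1522  0.0884]]
pivot [[ 0.5726 -0.1916  0.042 ]] [[ 0.575  -0.1875  0.042 ]] [[ 0.5722 -0.1912  0.0449]] [[ 0.5771 -0.189   0.0483]]
bolts top [[ 0.7722 -0.1391  0.013 ]
 [ 0.7707 -0.249   0.013 ]
 [ 0.5224 -0.1355  0.013 ]
 [ 0.5207 -0.246   0.013 ]]
bolts scene [[ 0.7758 -0.1356  0.013 ]
 [ 0.7754 -0.2456  0.013 ]
 [ 0.5262 -0.1318  0.013 ]
 [ 0.5251 -0.2425  0.013 ]]
pad front top edge [[ 0.6924 -0.1585  0.034 ]
 [ 0.6952 -0.2244  0.034 ]] [[ 0.6983 -0.1911  0.0358]]
plate near edge [[ 0.5952 -0.1461  0.03  ]
 [ 0.598  -0.2361  0.03  ]] far-left [[ 0.6869 -0.145   0.03  ]]
scene: plate corners near-left? [[ 0.6045 -0.2327  0.03  ]
 [ 0.6922 -0.235   0.03  ]
 [ 0.6927 -0.1472  0.03  ]]
scene pad face corners top [[ 0.7015 -0.2184  0.034 ]
 [ 0.7024 -0.1607  0.034 ]]
spare knob [[0.4828 0.2815 0.09  ]]
```

>>> move_arm(rows="2.95 -1.75 0 0 0 0 5;2.95 -1.75 0 0 0 0 5;2.95 -1.75 0 0 0 0 5;2.95 -1.75 0 0 0 0 5;2.95 -1.75 0 0 0 0 5;2.95 -1.75 0 0 0 0 5;2.95 -1.75 0 0 0 0 5;2.95 -1.75 0 0 0 0 5")

```text
clock: 0.9
eef_pos: [0.3837, -0.3785, 0.4045]
ee_rot: [-3.097, -0.526, 0.001]
contact_force: [1.1, -0.8, 0.3]
grip_width: 0.0498
gripper_force: 0.0
```

>>> move_arm(rows="2.95 -1.75 0 0 0 0 5;2.95 -1.75 0 0 0 0 5;2.95 -1.75 0 0 0 0 5;2.95 -1.75 0 0 0 0 5;2.95 -1.75 0 0 0 0 5;2.95 -1.75 0 0 0 0 5;0 0 0 0 0 0 5;0 0 0 0 0 0 5")

```text
clock: 1.7
eef_pos: [0.5156, -0.2216, 0.4043]
ee_rot: [-3.096, -0.529, 0.001]
contact_force: [-0.1, -0.5, -0.4]
grip_width: 0.05
gripper_force: 0.0
```

```bash
cat > w.py <<'E'
import sys,pickle
from h import *
n=sys.argv[1];f=grab('wrist');pickle.dump(f,open(n+'.pkl','wb'))
cv2.imwrite(f'pics/{n}.png',np.clip(f['image']*1.3,0,255).astype(np.uint8))
s=f['s'];print(s['clock'],s['eef_pos'],s['ee_rot'],s['joints'],f['mount'],f['fovy'])
E
python3 w.py w1
```

```text
1.7 [ 0.51560021 -0.22155442  0.40426062] [-3.09626976e+00 -5.29337207e-01  1.42667982e-03] [ 0.4308982   0.34130894 -0.15964881  1.72082082  0.06024041  1.08522313
 -0.9800299 ] [[-9.52822052e-05 -9.61417577e-01 -2.75093136e-01  7.48782659e-02]
 [ 9.99999951e-01 -1.73287455e-04  2.59255486e-04 -1.97941718e-03]
 [-2.96922970e-04 -2.75093097e-01  9.61417547e-01  2.04851271e-02]
 [ 0.00000000e+00  0.00000000e+00  0.00000000e+00  1.00000000e+00]] 71.68403755806239
```

View pics/w1.png

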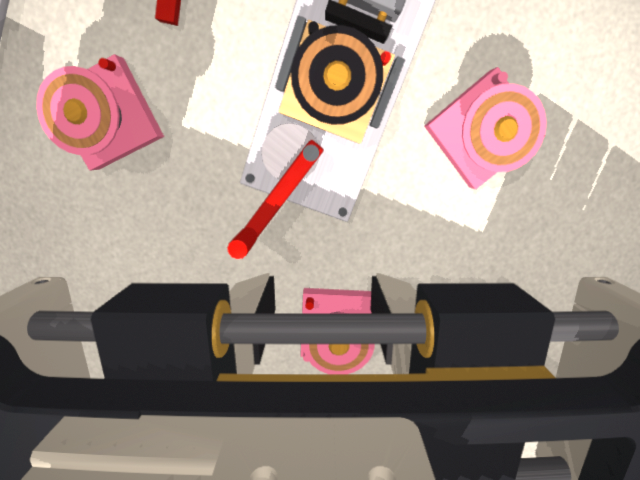

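The wrist view shows the knob top at (238,248), the pivot cap at (311,151), the plate's near edge from about (281,117) to (362,141), and the pad's near top edge from about (326,20) to (386,41).

```bash
python3 - <<'E'
from h import *
import pickle
np.set_printoptions(precision=4,suppress=True)
f=pickle.load(open('w1.pkl','rb'))
for n,uv,z in (('knob',(238,248),.09),('pivot',(311,151),.042),('pad',(326,20),.034),('pad',(386,41),.034),('plate',(281,117),.03),('plate',(362,141),.03),('bolt',(250,178),.013),('bolt',(343,212),.013)):
    print(n,world(f,[uv],z)[0],world(f,[uv])[0])
# knob segmentation by depth/colour
hsv=cv2.cvtColor(f['image'],cv2.COLOR_BGR2HSV)
m=((hsv[...,0]<6)|(hsv[...,0]>174))&(hsv[...,1]>150)&(f['range_z']>0);m[275:]=0;m[:130]=0
v,u=np.nonzero(m);P=world(f,np.c_[u,v]);q=P[P[:,2]>.086];print(len(q),(q.min(0)+q.max(0))/2,q.min(0),q.max(0))
E
```

```text
knob [ 0.4714 -0.1516  0.09  ] [ 0.4711 -0.1515  0.0892]
pivot [ 0.5751 -0.1863  0.042 ] [ 0.5752 -0.1864  0.0455]
pad [ 0.6933 -0.1603  0.034 ] [ 0.6992 -0.1584  0.0147]
pad [ 0.6954 -0.2201  0.034 ] [ 0.7025 -0.2217  0.0116]
plate [ 0.5964 -0.1466  0.03  ] [ 0.597  -0.1439  0.0102]
plate [ 0.6016 -0.2321  0.03  ] [ 0.6025 -0.2341  0.0105]
bolt [ 0.5245 -0.1312  0.013 ] [ 0.5248 -0.1315  0.0147]
bolt [ 0.5227 -0.2416  0.013 ] [ 0.5225 -0.2417  0.0119]
322 [ 0.47   -0.1513  0.0887] [ 0.4604 -0.1604  0.086 ] [ 0.4796 -0.1422  0.0913]
```

>>> move_arm(rows="0 0 0 0 0 0.0838 5;0 0 0 0 0 0.0838 5;0 0 0 0 0 0.0838 5;0 0 0 0 0 0.0838 5;0 0 0 0 0 0.0838 5;0 0 0 0 0 0.0838 5;0 0 0 0 0 0.0838 5;0 0 0 0 0 0.0838 5")

```text
clock: 2.55
eef_pos: [0.5143, -0.2238, 0.4047]
ee_rot: [3.096, -0.531, -0.001]
contact_force: [0.1, 0.2, -0.6]
grip_width: 0.0496
gripper_force: 0.0
```

>>> move_arm(rows="-2.18 -1.7 0 0 0 0 5;-2.18 -1.7 0 0 0 0 5;-2.18 -1.7 0 0 0 0 5;0 0 3 0 0 0 5;0 0 3 0 0 0 5;0 0 2 0 0 0 5;0 0 0 0 0 0 5;0 0 0 0 0 0 5")

```text
clock: 3.35
eef_pos: [0.47, -0.1536, 0.3251]
ee_rot: [3.097, -0.524, -0.001]
contact_force: [-0.2, 1.3, -0.8]
grip_width: 0.0499
gripper_force: 0.0
```

```bash
python3 - <<'E'
from h import *
s=arm.state();r=R.from_rotvec(s['ee_rot']).as_matrix();p=s['eef_pos']
g=p+r[:,2]*.159;print(p,g,r,s['joints']); print('shift tool',r.T@(np.array([.4705,-.152,.067])-g))
E
```

```text
[ 0.46998063 -0.153585    0.32512047] [ 0.46990031 -0.15362645  0.1661205 ] [[ 9.44268657e-01 -3.29175406e-01 -5.05186007e-04]
 [-3.29175561e-01 -9.44268702e-01 -2.60707202e-04]
 [-3.91212936e-04  4.12472527e-04 -9.99999838e-01]] [ 0.25751488  0.31712859 -0.06266243  1.9807564   0.02658752  0.84490892
 -1.72591693]
shift tool [ 6.96608157e-05 -1.77409275e-03  9.91197556e-02]
```

>>> move_arm(rows="0 -0.18 2 0 0 0 5;0 0 2 0 0 0 5;0 0 2 0 0 0 5;0 0 2 0 0 0 5;0 0 1.9 0 0 0 5;0 0 0 0 0 0 5;0 0 0 0 0 0 2.8;0 0 0 0 0 0 2.8", squeeze=15)

```text
clock: 4.15
eef_pos: [0.4716, -0.1513, 0.2272]
ee_rot: [3.098, -0.522, 0.004]
contact_force: [-0.3, -0.3, -0.1]
grip_width: 0.0384
gripper_force: 0.0
```

>>> move_arm(rows="0 0 0 0 0 0 2.4;0 0 0 0 0 0 2.2;0 0 0 0 0 0 2.0;0 0 0 0 0 0 1.5;0 0 0 0 0 0 1.5;0 0 0 0 0 0 1.5;0 0 0 0 0 0 1.5;0 0 0 0 0 0 1.5", squeeze=15)

```text
clock: 4.95
eef_pos: [0.471, -0.1513, 0.2261]
ee_rot: [3.097, -0.522, 0.001]
contact_force: [-1.4, -2.8, 5.8]
grip_width: 0.0193
gripper_force: 15.0
```

>>> move_arm(rows="0.01 -0.48 0 0 0 0.0436 1.5;0.01 -0.48 0 0 0 0.0436 1.5;0.01 -0.48 0 0 0 0.0436 1.5;0.01 -0.48 0 0 0 0.0436 1.5;0.01 -0.48 0 0 0 0.0436 1.5;0.01 -0.48 0 0 0 0.0436 1.5;0.01 -0.48 0 0 0 0.0436 1.5;0.01 -0.48 0 0 0 0.0436 1.5")

```text
clock: 5.75
eef_pos: [0.4899, -0.1181, 0.2261]
ee_rot: [2.959, -1.055, 0.003]
contact_force: [1.0, -4.1, 4.9]
grip_width: 0.0194
gripper_force: 15.0
```

```bash
cat > st.py <<'E'
from h import *
np.set_printoptions(precision=4,suppress=True)
s=arm.state();r=R.from_rotvec(s['ee_rot']).as_matrix();g=s['eef_pos']+r[:,2]*.159
d=g[:2]-[.575,-.187];th=np.degrees(np.arctan2(d[1],d[0]));f=th+.77-50
print(s['clock'],g,'th',th,'r',np.hypot(*d),'f',f,'reach',30+22*np.cos(np.radians(f)),'xt',np.degrees(np.arctan2(r[1,0],r[0,0])),'F',s['contact_force'],'j7',s['joints'][[0,6]])
t=np.array([np.sin(np.radians(th)),-np.cos(np.radians(th))]);print('tang F',t@s['contact_force'][:2],'rad',d@s['contact_force'][:2]/np.hypot(*d))
E
python3 st.py; python3 w.py w2
```

```text
5.75 [ 0.4902 -0.1182  0.0671] th 140.96506040808248 r 0.10921357165508185 f 91.73506040808249 reach 29.333886448145176 xt -39.24969064706562 F [ 0.9855 -4.1115  4.9365] j7 [ 0.0997 -2.0953]
tang F -2.572975855895165 rad -3.3548562710864234
5.75 [ 0.4899485  -0.11806389  0.22614181] [ 2.95867791e+00 -1.05498353e+00  2.54438630e-03] [ 0.09973179  0.47371587  0.04019614  2.05641357 -0.03063185  0.61051857
 -2.09525303] [[-9.62097456e-05 -9.61358982e-01 -2.75297836e-01  7.29731536e-02]
 [ 9.99999767e-01  9.35880884e-05 -6.76291087e-04 -1.40974645e-03]
 [ 6.75923109e-04 -2.75297837e-01  9.61358749e-01  2.04817911e-02]
 [ 0.00000000e+00  0.00000000e+00  0.00000000e+00  1.00000000e+00]] 71.68403755806239
```

View pics/w2.png

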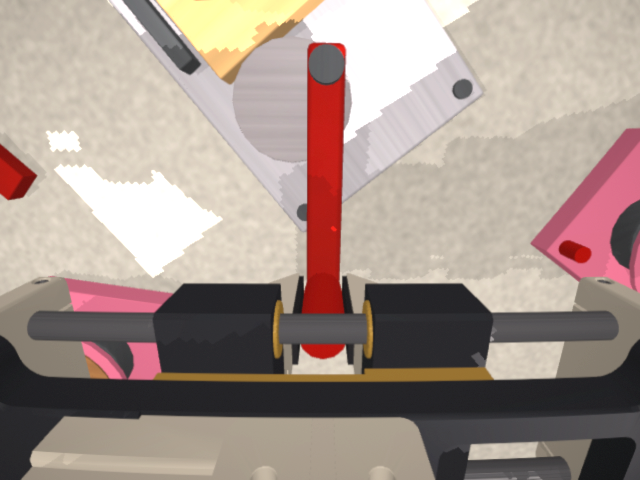

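The lever is held between the fingers and follows the turn: its pivot is at (326,63), and the cam is touching the plate. I carry on.

>>> move_arm(rows="0.01 -0.48 0 0 0 0.0436 1.5;0.01 -0.48 0 0 0 0.0436 1.5;0.01 -0.48 0 0 0 0.0436 1.5;0.01 -0.48 0 0 0 0.0436 1.5;0.01 -0.48 0 0 0 0.0436 1.5;0 0 0 0 0 0 1.5;0 0 0 0 0 0 1.5;0 0 0 0 0 0 1.5")

```text
clock: 6.6
eef_pos: [0.5074, -0.1013, 0.2262]
ee_rot: [-2.828, 1.367, -0.005]
contact_force: [4.2, -3.6, 2.1]
grip_width: 0.0192
gripper_force: 15.0
```

```bash
python3 st.py; python3 - <<'E'
from h import *
import pickle
o=[]
for n in ('top','scene'):
    f=grab(n);pickle.dump(f,open(n+'1.pkl','wb'));f0=pickle.load(open(n+'0.pkl','rb'))
    b=(slice(140,230),slice(340,420)) if n=='top' else (slice(300,400),slice(265,385))
    for F in (f0,f): o.append(cv2.resize(np.clip(F['image'][b]*1.6,0,255).astype(np.uint8),(400,300) if n=='scene' else (400,300),interpolation=cv2.INTER_CUBIC))
im=np.vstack([np.hstack(o[:2]),np.hstack(o[2:])]);cv2.imwrite('pics/c1.png',im)
E
```

```text
6.6 [ 0.5079 -0.1014  0.0672] th 128.11174394755147 r 0.10878062126057945 f 78.88174394755148 reach 34.242361734296935 xt -51.57785939333771 F [ 4.1748 -3.5944  2.1279] j7 [ 0.0177 -2.2983]
tang F 1.066285686425435 rad -5.404817866264206
```

View pics/c1.png

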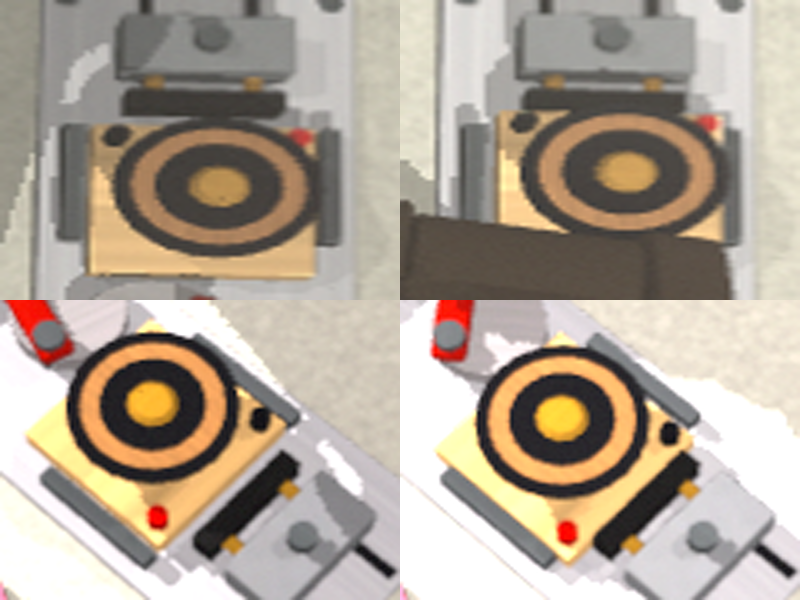

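At a reach of about 34 mm the plate's front is just about at the pad, at scene-crop (600-690,470-555), and the pad has not moved. That puts the stop at about 124 mm, so half-in should be near a reach of 39 mm.

>>> move_arm(rows="0.01 -0.48 0 0 0 0.0436 1.5;0.01 -0.48 0 0 0 0.0436 1.5;0.01 -0.48 0 0 0 0.0436 1.5;0.01 -0.48 0 0 0 0.0436 1.5;0 0 0 0 0 0 1.5;0 0 0 0 0 0 1.5;0 0 0 0 0 0 1.5;0 0 0 0 0 0 1.5")

```text
clock: 7.5
eef_pos: [0.5231, -0.0913, 0.2262]
ee_rot: [2.698, -1.609, 0.004]
contact_force: [1.9, -6.8, 1.9]
grip_width: 0.0197
gripper_force: 15.0
```

```bash
python3 st.py; cat > cmp.py <<'E'
from h import *
import pickle,sys
k=sys.argv[1]
f=grab('scene');pickle.dump(f,open(f'scene{k}.pkl','wb'))
def meas(F,name,uv,z,w=7):
    # subpixel template shift from frame 0
    f0=pickle.load(open('scene0.pkl','rb'));S=6
    u,v=uv;A=cv2.resize(f0['image'][v-w:v+w+1,u-w:u+w+1],None,fx=S,fy=S,interpolation=cv2.INTER_CUBIC)
    W=w+14;B=cv2.resize(F['image'][v-W:v+W+1,u-W:u+W+1],None,fx=S,fy=S,interpolation=cv2.INTER_CUBIC)
    r=cv2.matchTemplate(B,A,cv2.TM_CCOEFF_NORMED);_,m,_,l=cv2.minMaxLoc(r)
    d=np.array(l)/S-14; p=world(F,[uv,np.array(uv)+d],z);print(k,name,d,round(m,3),'mm',1e3*(p[1]-p[0]))
# scene crop px = (265+x/3.333, 300+y/3.0)
for n in ('1',k):
    F=pickle.load(open(f'scene{n}.pkl','rb'))
    meas(F,'dome',(311,335),.074); meas(F,'plate red',(312,373),.035,5); meas(F,'pad L end',(328,379),.034,4); meas(F,'pad R end',(352,354),.034,4); meas(F,'block knob',(356,379),.05,6)
b=(slice(330,405),slice(300,400));im=[]
for n in ('0','1',k):
    F=pickle.load(open(f'scene{n}.pkl','rb'));im.append(cv2.resize(np.clip(F['image'][b]*1.6,0,255).astype(np.uint8),(400,300),interpolation=cv2.INTER_CUBIC))
cv2.imwrite(f'pics/d{k}.png',np.vstack([np.hstack(im[:2]),np.hstack([im[2],im[2]])]))
E
python3 cmp.py 2
```

```text
7.5 [ 0.5235 -0.0915  0.0672] th 118.34759915181328 r 0.10852157460618998 f 69.11759915181328 reach 37.84192264484289 xt -61.59771798684803 F [ 1.8864 -6.7505  1.9305] j7 [-0.0406 -2.456 ]
tang F -1.545125827982178 rad -6.836703484475832
2 dome [2.83333333 4.83333333] 0.993 mm [ 8.47269389 -2.80980409  0.        ]
2 plate red [2.83333333 5.        ] 0.988 mm [ 8.57848177 -2.85128357  0.        ]
2 pad L end [ 0.16666667 -0.16666667] 0.949 mm [0.02033391 0.36684076 0.        ]
2 pad R end [0. 0.] 0.992 mm [0. 0. 0.]
2 block knob [0. 0.] 0.999 mm [0. 0. 0.]
2 dome [4.5        6.33333333] 0.992 mm [11.98660976 -2.87391343  0.        ]
2 plate red [4.33333333 6.5       ] 0.984 mm [11.8895202  -3.02974396  0.        ]
2 pad L end [1.66666667 1.33333333] 0.946 mm [3.31069168 0.17040889 0.        ]
2 pad R end [1.5        1.33333333] 0.986 mm [ 3.18472957 -0.0695611   0.        ]
2 block knob [0. 0.] 0.999 mm [0. 0. 0.]
```

View pics/d2.png

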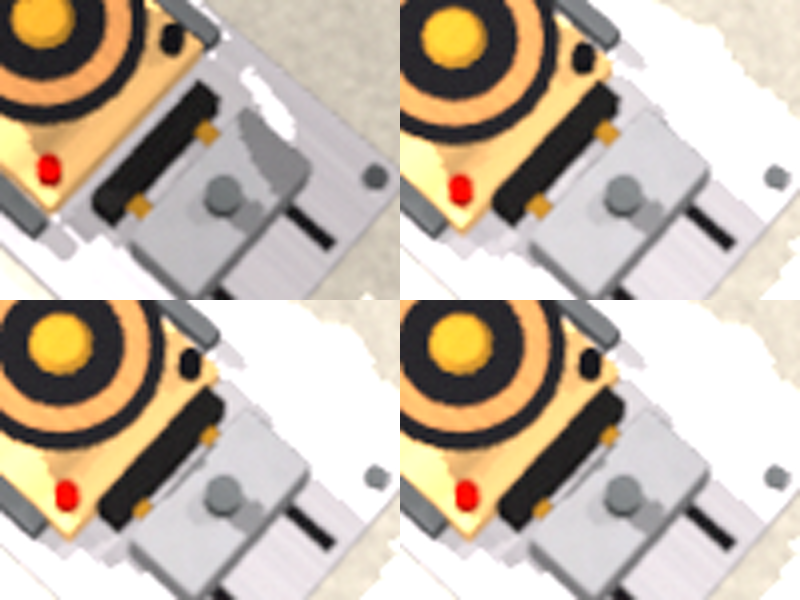

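Compared with the start image, the pad has sunk 3.25 mm and the plate has moved 12 mm. Another 5° or so of lever should bring it to half-in.

>>> move_arm(rows="0.01 -0.48 0 0 0 0.0436 1.5;0.01 -0.48 0 0 0 0.0436 1.5;0 0 0 0 0 0 1.5;0 0 0 0 0 0 1.5;0 0 0 0 0 0 1.5;0 0 0 0 0 0 1.5;0 0 0 0 0 0 1.5;0 0 0 0 0 0 1.5")

```text
clock: 8.35
eef_pos: [0.5316, -0.0873, 0.2261]
ee_rot: [2.625, -1.725, 0.004]
contact_force: [1.9, -8.5, 3.6]
grip_width: 0.0198
gripper_force: 15.0
```

```bash
python3 st.py;python3 cmp.py 3|tail -5
```

```text
8.35 [ 0.5319 -0.0876  0.0671] th 113.44564122540044 r 0.10837558496939713 f 64.21564122540043 reach 39.56967669552515 xt -66.60861234595532 F [ 1.8643 -8.5387  3.6414] j7 [-0.0669 -2.5325]
tang F -1.686946200239422 rad -8.575459188216321
3 dome [5.33333333 7.        ] 0.994 mm [13.65095388 -2.80802768  0.        ]
3 plate red [5.16666667 7.33333333] 0.986 mm [13.72517521 -3.12874009  0.        ]
3 pad L end [2.5        1.83333333] 0.94 mm [4.79125954 0.44942568 0.        ]
3 pad R end [2.33333333 2.        ] 0.985 mm [ 4.87282675 -0.01641987  0.        ]
3 block knob [0. 0.] 0.995 mm [0. 0. 0.]
```

The pad has sunk about 4.9 mm, so I let go and lift.

>>> move_arm(rows="0 0 0 0 0 0 2.2;0 0 0 0 0 0 2.6;0 0 0 0 0 0 3.2;0 0 0 0 0 0 4;0 0 0 0 0 0 5;0 0 0 0 0 0 5;0 0 0 0 0 0 5;0 0 -1 0 0 0 5")

```text
clock: 9.2
eef_pos: [0.5306, -0.0857, 0.2351]
ee_rot: [2.625, -1.724, -0.003]
contact_force: [0.5, -0.5, -0.0]
grip_width: 0.0498
gripper_force: 0.0
```

>>> move_arm(rows="0 0 -2 0 0 0 5;0 0 -2 0 0 0 5;0 0 -2 0 0 0 5;0 0 -3 0 0 0 5;0 0 -3 0 0 0 5;0 0 -2 0 0 0 5;0 0 0 0 0 0 5;0 0 0 0 0 0 5")

```text
clock: 10.0
eef_pos: [0.5309, -0.0858, 0.3763]
ee_rot: [-2.626, 1.724, -0.001]
contact_force: [0.2, 0.3, 0.1]
grip_width: 0.0499
gripper_force: 0.0
```

```bash
python3 cmp.py 4|tail -5; python3 w.py w4 >/dev/null
```

```text
4 dome [5.33333333 7.        ] 0.994 mm [13.65095388 -2.80802768  0.        ]
4 plate red [5.16666667 7.33333333] 0.987 mm [13.72517521 -3.12874009  0.        ]
4 pad L end [2.5        1.83333333] 0.938 mm [4.79125954 0.44942568 0.        ]
4 pad R end [2.33333333 2.        ] 0.986 mm [ 4.87282675 -0.01641987  0.        ]
4 block knob [0. 0.] 0.995 mm [0. 0. 0.]
```

View pics/w4.png

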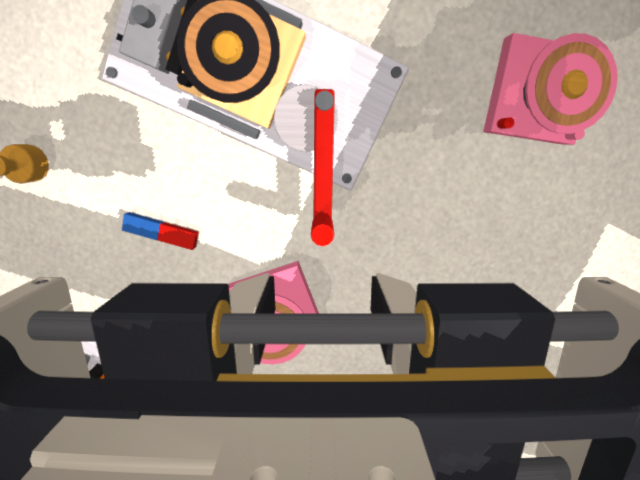

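The lever is free, with its knob at (322,234), and the plate is held against the pad. The pad's depth did not change when I let go, and the gripper is clear.

```bash
python3 -c "from workcell import arm; print(arm.job_done())"
```

```text
the job is handed in; nothing more can be done
None
```

The job is handed in: the loudspeaker's plate is clamped against the pad, which is sunk about 4.9 mm of its 10 mm, the red lever is released and holding, the other jig was not touched, and it took about 10 s of the 32 s allowed.

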